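Fit the probe and set the vent gap of a measuring tube

TASK

On the acoustics bench, first take the red-handled probe out of its wooden stand, push it fully home in the aluminium port of the grey measuring fixture and let go of it. Then screw the black end cap of the fixture's tube down (clockwise from above) until it bottoms out, back it off a quarter turn, and finish while still gripping the cap at that setting, holding it still. Leave the cork discs, the tape roll and the circuit board where they are.

Things in the scene. Friction and masses are not known exactly. Their poses are not given: they have to be found in the camera images.
- fixture: Measuring fixture, fixed to the bench but placed and turned differently each time: a grey base plate 110 x 250 x 18 mm (x, y, z), origin at the centre of its underside, z up. At y = +65 mm stands the square aluminium port block, 50 x 50 mm, its top 63 mm above the bench; at y = -65 mm stands a clear upright tube, 40 mm diameter, with a black screw cap on top. The two axes are 130 mm apart.
- port (a point): Centre of the mouth of the probe hole, on the top face of the port block (63 mm above the bench). The hole is vertical, 11 mm in diameter, 42 mm deep, with a 3 mm chamfer.
- probe: Loose upright probe, about 40 g, overall 75 mm: a steel stem 8 mm in diameter and 35 mm long with a tip tapered to 4 mm over its last 6 mm, then a red round grip 18 mm in diameter and 40 mm tall with a white band. Origin at the stem's tip, z up along the stem; the grip runs from 35 to 75 mm above the origin. It starts standing in the wooden stand; fully home, the shoulder under the red grip rests on the face round the hole.
- probe_stand: Wooden block 60 x 60 x 45 mm, fixed, origin at the centre of its underside. An 11 mm hole in the middle of its top holds the probe upright; the shoulder of the probe's grip rests on its top, 45 mm above the bench.
- end_cap: The black knurled screw cap of the tube: a cylinder 46 mm in diameter and 28 mm tall, axis vertical. Origin on the axis at the cap's underside, 90 mm above the bench when bottomed; it rises and sinks with the thread but this frame does not turn. The cap is already started on its thread and cannot come off; the 42 mm collar below it is narrower than the cap.
- cap_mark (a point): Outer end of the white line on the cap's top, 21 mm from the axis, 28 mm above the cap's underside; it turns with the cap. When the cap is bottomed the line points straight at the port block.
- cap_turn (a joint): Turn of the cap, rad: 0 bottomed against a hard stop, growing as it is unscrewed (anticlockwise from above); it starts between 2.0 and 2.85. Coarse right-hand thread, 8 mm a turn (the cap sinks 1.27 mm per rad), about 0.05 N m of friction; it stays where it is left.
- cork_a: Bystander: loose cork disc, 56 mm diameter, 16 mm thick, origin at the centre of its underside.
- cork_b: Bystander: another cork disc, the same size, origin at the centre of its underside.
- tape: Bystander: roll of white tape lying flat, 70 mm outside diameter, 20 mm tall, origin at the centre of its underside.
- circuit_board: Bystander: loose black circuit board with a white plug board and coloured terminals, 90 x 160 mm and about 32 mm tall, origin at the centre of its underside.

How it is judged:
By the outcome, as a careful person would: the job done as asked, in the order asked, and still so for the second after the job is handed in, while the arm keeps its last pose, push and grip.
It also fails if it takes over 72 s, if anything falls off the work surface, if the arm or the gripper's body presses on something with over 40 N, if the wrist force passes 120 N, or if a joint passes its speed limit or range.

ROBOT

A 6-joint arm with a two-finger parallel gripper is mounted at the origin on the work surface. World frame = base frame: x ahead of the robot, y to its left, z up, the work surface at z = 0. Lengths are in m, angles in rad, forces in N, time in s.
With the tool pointing down it reaches from about 0.35 to 0.925 m from the base axis. Payload 6.4 kg.
Tool frame: the origin (TCP) lies midway between the tips of the shut fingers; the grasp point (between the pads) lies 19 mm behind it (robot.grasp_offset is the distance from the TCP to the grasp point, in m); z points along the fingers, x is the direction in which the jaws open and shut, and the axes are right-handed (so a half turn about z gives the same grasp; the last joint's range is limited). The gripper opens to 85 mm and grips with 20 to 120 N. Pads are 22 mm wide; open, the fingers measure 114 mm over their backs; the gripper's body (76 mm by 85 mm) begins 54 mm behind the grasp point. The pads swing forward as they close: fully open they stand 13 mm farther back than shut.
Start: joints at [-1.457, 0.245, 1.558, -0, 1.339, -0.174], TCP at [0.185, -0.623, 0.2] pointing down, gripper open.
Joint ranges: [-3.13, 3.13], [-1.02, 2.26], [0.13, 2.54], [-0.95, 4.09], [0.21, 2.88], [-2.74, 2.74]. Speed limits (rad/s): [2.57, 2.57, 3.14, 3.14, 3.14, 3.14].

INTERFACE

Orientations are given as a unit quaternion [x, y, z, w].
In Python, from rig import robot, grab_frame gives the robot as it stands. The module is installed in compiled form; this text tells all that it offers.
- The arm moves only by the shell command python3 -m inch 'ROWS' [FORCE]. ROWS is JSON, a list of rows, each an object of numbers: "dx", "dy", "dz": the shift along the tool's x, y, z in m; "ax", "ay", "az": the turn, a rotation vector about the tool's x, y, z in rad; "fingers": the gripper's target within -1 to 1 (fully open at 1, half-way at 0, shut at -1). In form: [{"dx": .., "dy": .., "dz": .., "ax": .., "ay": .., "az": .., "fingers": ..}, ...]. A call has 1 to 20 rows; each row is the pose to reach, as a shift and turn from the pose commanded when the call began, along the tool's axes at that moment; what a row does not reach only later rows make up. A row lasts 1/12 s, in which the tool goes at most 41.7 mm and 7.16 degrees, less where a joint would pass 70% of its speed; a pose out of reach is approached as far as the arm can. A call with a gripper value outside its range is refused whole. The fingers move at their own pace and stop on an object; FORCE is the grip in N (left out, the last holds). Time passes only in rows, so rows that repeat a pose let the fingers close. It gives the time, the measured TCP pose, the force and the opening at its end, in the units of the state.
- robot.state(): the state, without advancing time (a new reading comes with each control period).
- grab_frame(name): name is "side" or "top"; returns a dict with "pixels" (384x512x3 uint8, red, green, blue), "K" (3x3 intrinsics, pixels), "k1" (the pictures are not rectified: a ray, as slopes to the right and down, at radius r is drawn at 1 + k1 r^2 times it, then the intrinsics apply), "position" and "orientation" of the camera in the world. Camera axes: x right, y down, z forward; pixel columns grow to the right and rows downward; lengths in m; the calibration is good to about 2 mm. A picture is of the moment at which its call begins. There is no depth.
- robot.sign_off(): hands the job in, once; it reports no verdict.
The state is a dict: "time": time; "q": joint angles; "qvel": joint speeds; "effort": joint torques, N m; "eef_pos": TCP position; "tool_rot": TCP orientation; "wrist_force": force on the tool from outside, world axes, zero at the start; "ft_torque": the same for the moment, N m; "finger_gap": finger opening in m.
Only numpy, scipy, OpenCV 4.12 (cv2) and the standard library are available. Lean on these libraries where they do the work, as an engineer would, in place of code of your own. Each camera call takes 0.05 s, during which the arm holds its last target.

## Working session

There is one attempt and no reset: what is moved stays moved. The work goes in short steps, Python scripts to look and compute and a shell command to move; the robot and the scene stay as the last step left them, time stands still between calls to the robot, and variables do not carry over. Pictures are saved under pics/ and viewed, and the job is handed in when it is done.

```bash
mkdir -p pics
python3 - <<'E'
from rig import robot, grab_frame
import cv2
for n in("side","top"):
    f=grab_frame(n); cv2.imwrite(f"pics/{n}0.png",f["pixels"][:,:,::-1])
    print(n,f["K"],f["k1"],f["position"],f["orientation"])
print(robot.state())
E
```

```text
side [[466.65366047   0.         250.516249  ]
 [  0.         466.65366047 196.06856141]
 [  0.           0.           1.        ]] -0.19208968195726517 [0.50035813 1.07217617 0.94134207] [-0.05486114  0.90251493 -0.42640116  0.02528054]
top [[375.07407843   0.         256.84821277]
 [  0.         375.07407843 195.04117804]
 [  0.           0.           1.        ]] -0.08249098254004521 [0.48894306 0.03402826 0.98416469] [-0.69402001  0.7157119  -0.04344599  0.06484711]
{'time': 0.1, 'q': array([-1.45708062e+00,  2.45771573e-01,  1.55887623e+00,  5.99132694e-06,
        1.33868206e+00, -1.74108039e-01]), 'qvel': array([-0.00032225, -0.00079814, -0.00171778,  0.00092149, -0.00015413,
       -0.0005432 ]), 'effort': array([-8.22893780e-04, -4.30669963e+01, -3.27130473e+01, -1.37409952e-04,
        2.86776907e-03, -1.22317533e-05]), 'eef_pos': array([ 0.1844528 , -0.62271379,  0.1994816 ]), 'tool_rot': array([ 8.01206549e-01, -5.98387259e-01, -5.93248288e-04, -6.34455434e-04]), 'wrist_force': array([0.44873675, 0.14137717, 0.42789144]), 'ft_torque': array([-0.02875439,  0.00645827,  0.02893375]), 'finger_gap': 0.08552938905312359}
```

View pics/top0.png

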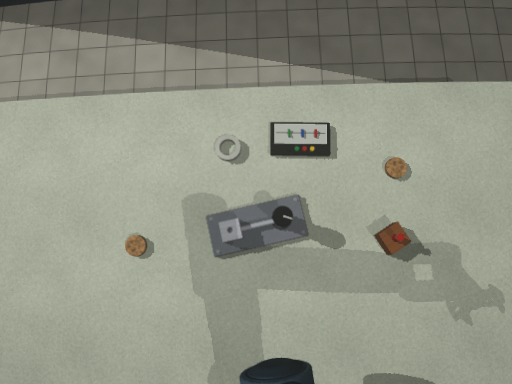

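View pics/side0.png

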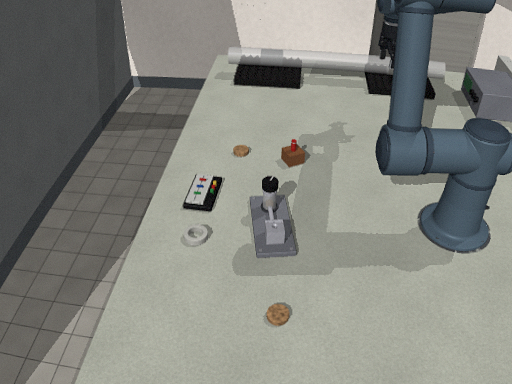

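The top view shows the port hole at about (230,229), the cap at (283,216) and the probe and stand at (395,238). The tape, board and corks are clear of them. Next I'll zoom in and measure.

```bash
cat > h.py <<'E'
import numpy as np, cv2
from scipy.spatial.transform import Rotation as R
def dist(f): return np.array([f["k1"],0,0,0,0.])
def ray(f,uv):
    # the model is distorted=(1+k1 r^2)*undistorted -> OpenCV's k1
    p=cv2.undistortPoints(np.array([[uv]],float),f["K"],dist(f),None,None)[0,0]
    return R.from_quat(f["orientation"]).apply([p[0],p[1],1.])
def onz(f,uv,z):
    d=ray(f,uv); c=np.array(f["position"]); return c+d*(z-c[2])/d[2]
def proj(f,P):
    r=R.from_quat(f["orientation"]).inv().as_matrix(); c=np.array(f["position"])
    return cv2.projectPoints(np.array(P,float).reshape(-1,1,3),cv2.Rodrigues(r)[0],-r@c,f["K"],dist(f))[0][:,0]
def tri(fs,uvs):
    A=np.zeros((3,3));b=np.zeros(3)
    for f,uv in zip(fs,uvs):
        d=ray(f,uv); d/=np.linalg.norm(d); M=np.eye(3)-np.outer(d,d); A+=M;b+=M@np.array(f["position"])
    return np.linalg.solve(A,b)
def crop(f,x,y,w,h,s,name):
    cv2.imwrite(name,cv2.resize(np.ascontiguousarray(f["pixels"][y:y+h,x:x+w,::-1]),None,fx=s,fy=s,interpolation=cv2.INTER_NEAREST))
E
python3 - <<'E'
from rig import grab_frame; from h import *
import pickle
T=grab_frame("top");S=grab_frame("side"); pickle.dump((T,S),open("f0.pkl","wb"))
crop(T,200,190,115,75,6,"pics/t_fix.png");crop(T,365,210,60,50,10,"pics/t_st.png")
crop(S,235,165,75,100,6,"pics/s_fix.png");crop(S,270,130,50,45,12,"pics/s_st.png")
E
```

```text
(no output)
```

View pics/t_fix.png

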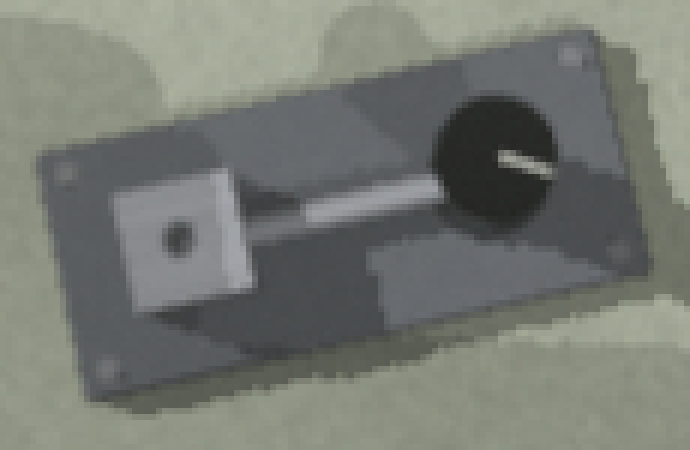

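View pics/t_st.png

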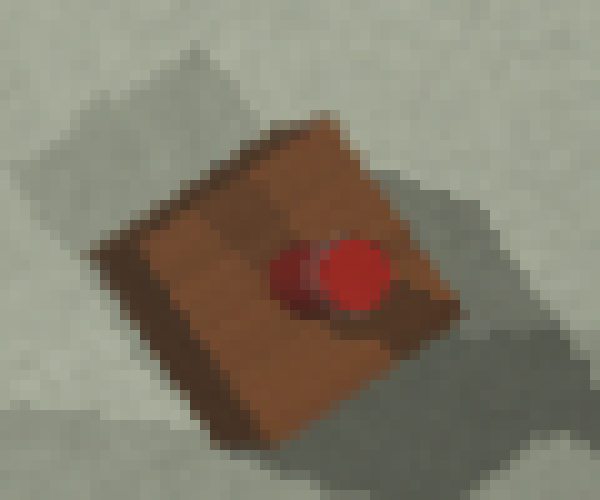

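View pics/s_fix.png

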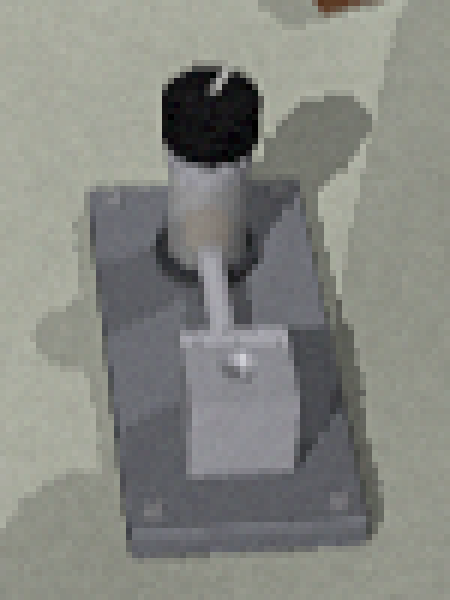

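View pics/s_st.png

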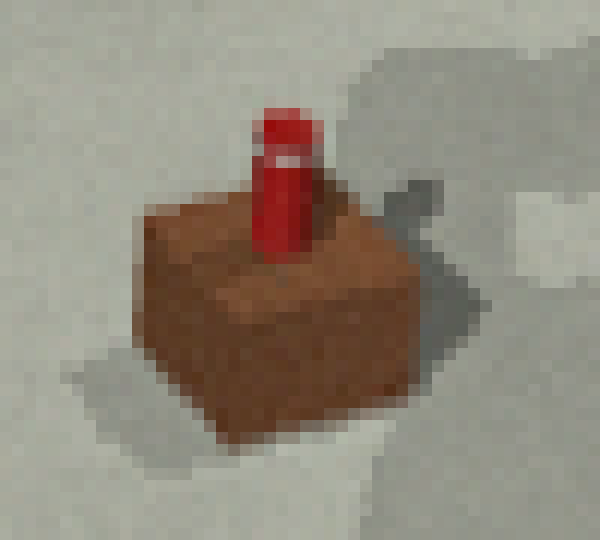

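Run:
```python
from h import *; import pickle
T,S=pickle.load(open("f0.pkl","rb"))
c=lambda x,y,s,p:(x+p[0]/s-.5,y+p[1]/s-.5)
# plate corners -> top face z .018 (bottom corners sides hidden for upper)
co=[(38,155),(597,30),(650,270),(90,395)]
P=np.array([onz(T,c(200,190,6,p),.018) for p in co]);print("plate",P,P.mean(0),[np.linalg.norm(P[i]-P[i-1]) for i in range(4)])
d=(P[0]+P[3]-P[1]-P[2])[:2];print("yaw long axis",np.degrees(np.arctan2(d[1],d[0])))
u=d/np.linalg.norm(d)
print("port via plate",P.mean(0)[:2]+.065*u,"cap",P.mean(0)[:2]-.065*u)
hT=c(200,190,6,(179,238));hS=c(235,165,6,(238,364))
print("port top",onz(T,hT,.063),"side",onz(S,hS,.063),"tri",tri([T,S],[hT,hS]))
pc=np.array([onz(T,c(200,190,6,p),.063) for p in [(113,195),(228,168),(252,285),(133,312)]]);print(pc.mean(0),[np.linalg.norm(pc[i]-pc[i-1]) for i in range(4)])
for n,f in(("T",T),("S",S)):
    px=f["pixels"].astype(int)
    m=((px[...,0]>110)&(px[...,1]<60)&(px[...,2]<60)).astype(np.uint8)
    for i,s in enumerate(cv2.connectedComponentsWithStats(m)[2]): 
        if i and s[4]>5: print(n,"red",s,cv2.connectedComponentsWithStats(m)[3][i])
    m=(px.max(2)<40).astype(np.uint8)
    k=cv2.connectedComponentsWithStats(m)
    for i,s in enumerate(k[2]):
        if i and 100<s[4]<1000: print(n,"dark",s,k[3][i])
pT=c(365,210,10,(357,275));pS=c(270,130,12,(289,130))
print("probe top",onz(T,pT,.085),onz(S,pS,.085),tri([T,S],[pT,pS]))
st=np.array([onz(T,c(365,210,10,p),.045) for p in [(330,115),(462,305),(272,443),(142,240)]]);print("stand",st.mean(0),[np.linalg.norm(st[i]-st[i-1]) for i in range(4)])
e=st[0]-st[3];print(np.degrees(np.arctan2(e[1],e[0])))
cT=c(200,190,6,(496,158))
print("cap",onz(T,cT,.121), "mark in/out",onz(T,c(200,190,6,(498,156)),.121),onz(T,c(200,190,6,(553,172)),.121))
print("capS",onz(S,c(235,165,6,(213,92)),.121))
```

```text
plate [[ 0.58972891  0.19550349  0.018     ]
 [ 0.63648749 -0.0484523   0.018     ]
 [ 0.53216105 -0.06644104  0.018     ]
 [ 0.48610094  0.1741527   0.018     ]] [0.5611196  0.06369071 0.018     ] [np.float64(0.10580459355757904), np.float64(0.24839644107810468), np.float64(0.10586595580187858), np.float64(0.2449630200601804)]
yaw long axis 100.84402404227356
port via plate [0.54889076 0.12753001] cap [ 5.73348439e-01 -1.48582240e-04]
port top [0.54907238 0.1300731  0.063     ] side [0.54818982 0.12903655 0.063     ] tri [0.54857649 0.12997933 0.06390969]
[0.548303   0.12909102 0.063     ] [np.float64(0.04873403753441047), np.float64(0.048674431722908244), np.float64(0.04903357372064437), np.float64(0.049908192474232144)]
T red [315 130   2   7  14] [315.5 133. ]
T red [302 146   5   5  14] [304.14285714 147.92857143]
T red [397 234   7   7  43] [400.11627907 236.97674419]
T dark [  0   0  43   6 157] [15.51592357  1.74522293]
T dark [259 358  48  20 470] [284.9893617  365.04680851]
S red [291 140   5  12  44] [292.81818182 145.63636364]
S red [200 178   6   3  10] [202.8 179.2]
S red [212 185   3   4   9] [212.88888889 186.11111111]
S dark [378  22  19  46 468] [387.8482906  41.0491453]
S dark [365  72  28  23 520] [378.92307692  82.94615385]
S dark [424  78  11  21 140] [428.97142857  90.38571429]
S dark [184 177  38  34 354] [206.85310734 197.99435028]
S dark [262 177  16  16 201] [269.54726368 184.3681592 ]
probe top [ 0.51560033 -0.28006748  0.085     ] [ 0.51565793 -0.27584944  0.085     ] [ 0.51571096 -0.28127082  0.0815557 ]
stand [ 0.51721676 -0.28011807  0.045     ] [np.float64(0.057914174501753346), np.float64(0.05688510568598523), np.float64(0.05988642414030164), np.float64(0.05889993889334738)]
-59.37897118205364
cap [0.5723038  0.00131826 0.121     ] mark in/out [5.73050349e-01 5.21226296e-04 1.21000000e-01] [ 0.56620948 -0.02032897  0.121     ]
capS [0.57271886 0.00130712 0.121     ]
```

```bash
cat >> h.py <<'E'
def go(s,target,yaw=None):
    r=R.from_quat(s["tool_rot"]); d=r.inv().apply(np.array(target)-s["eef_pos"])
    x=r.apply([1,0,0]); y=np.arctan2(x[1],x[0]); z=r.apply([0,0,1])
    print("tool shift",d.round(4),"yaw now",round(y,4),"az",None if yaw is None else round((y-yaw+np.pi)%(2*np.pi)-np.pi,4),"z",z.round(4))
def show(s): print({k:np.round(s[k],4).tolist() for k in("time","eef_pos","q","wrist_force","ft_torque","finger_gap")})
E
python3 - <<'E'
from rig import robot; from h import *
s=robot.state(); go(s,[.5157,-.2802,.15],-.497)
E
```

```text
tool shift [-0.2345 -0.4149  0.0502] yaw now -1.283 az -0.786 z [-1.0e-04  1.2e-03 -1.0e+00]
```

```bash
python3 -m inch '[{"dx":-0.02,"dy":-0.03,"dz":0,"az":-0.06,"fingers":1},{"dx":-0.04,"dy":-0.06,"dz":0,"az":-0.12,"fingers":1},{"dx":-0.06,"dy":-0.1,"dz":0,"az":-0.2,"fingers":1},{"dx":-0.08,"dy":-0.13,"dz":0.01,"az":-0.27,"fingers":1},{"dx":-0.1,"dy":-0.17,"dz":0.01,"az":-0.34,"fingers":1},{"dx":-0.12,"dy":-0.2,"dz":0.02,"az":-0.41,"fingers":1},{"dx":-0.14,"dy":-0.24,"dz":0.02,"az":-0.48,"fingers":1},{"dx":-0.16,"dy":-0.28,"dz":0.02,"az":-0.55,"fingers":1},{"dx":-0.18,"dy":-0.31,"dz":0.03,"az":-0.61,"fingers":1},{"dx":-0.2,"dy":-0.35,"dz":0.03,"az":-0.68,"fingers":1},{"dx":-0.22,"dy":-0.385,"dz":0.04,"az":-0.74,"fingers":1},{"dx":-0.23,"dy":-0.405,"dz":0.045,"az":-0.77,"fingers":1},{"dx":-0.2345,"dy":-0.415,"dz":0.05,"az":-0.786,"fingers":1},{"dx":-0.2345,"dy":-0.415,"dz":0.05,"az":-0.786,"fingers":1},{"dx":-0.2345,"dy":-0.415,"dz":0.05,"az":-0.786,"fingers":1},{"dx":-0.2345,"dy":-0.415,"dz":0.05,"az":-0.786,"fingers":1}]' 30
python3 - <<'E'
from rig import robot,grab_frame; from h import *
s=robot.state();show(s); go(s,[.5157,-.2802,.053],-.497)
T=grab_frame("top");S=grab_frame("side")
crop(T,340,170,120,100,6,"pics/t1.png");crop(S,250,90,80,90,6,"pics/s1.png")
print(proj(S,[[.5157,-.2802,.085],s["eef_pos"]]))
E
```

```text
{'time': 0.2, 'eef_pos': [0.1845, -0.6229, 0.1998], 'q': [-1.4571, 0.2455, 1.5586, 0.0, 1.3387, -0.1741], 'wrist_force': [-0.7392, -0.4864, 0.1447], 'ft_torque': [-0.0359, 0.0188, 0.0281], 'finger_gap': 0.0853}
tool shift [-0.2344 -0.4148  0.1472] yaw now -1.283 az -0.786 z [-1.0e-04  1.2e-03 -1.0e+00]
[[293.63104355 139.64898681]
 [384.77442467  73.73450037]]invalid input
```

View pics/s1.png

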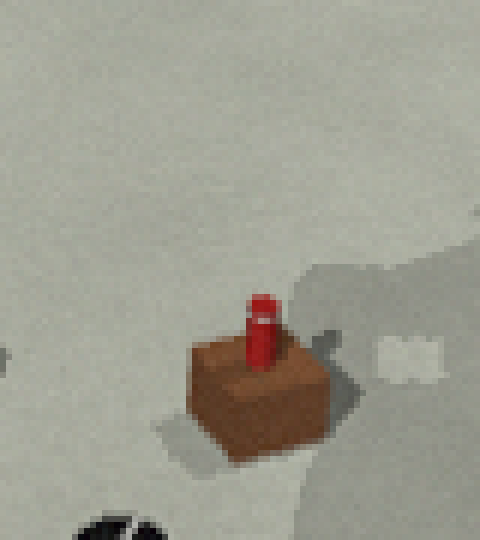

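The call was refused with "invalid input", so each row probably needs every key. In the picture the probe top is at side-view pixel (293.3,139.8), and my estimate projects to (293.6,139.6), so the two agree.

```bash
python3 -m inch '[{"dx":-0.02,"dy":-0.03,"dz":0,"ax":0,"ay":0,"az":-0.06,"fingers":1},{"dx":-0.04,"dy":-0.06,"dz":0,"ax":0,"ay":0,"az":-0.12,"fingers":1},{"dx":-0.06,"dy":-0.1,"dz":0,"ax":0,"ay":0,"az":-0.2,"fingers":1},{"dx":-0.08,"dy":-0.13,"dz":0.01,"ax":0,"ay":0,"az":-0.27,"fingers":1},{"dx":-0.1,"dy":-0.17,"dz":0.01,"ax":0,"ay":0,"az":-0.34,"fingers":1},{"dx":-0.12,"dy":-0.2,"dz":0.02,"ax":0,"ay":0,"az":-0.41,"fingers":1},{"dx":-0.14,"dy":-0.24,"dz":0.02,"ax":0,"ay":0,"az":-0.48,"fingers":1},{"dx":-0.16,"dy":-0.28,"dz":0.02,"ax":0,"ay":0,"az":-0.55,"fingers":1},{"dx":-0.18,"dy":-0.31,"dz":0.03,"ax":0,"ay":0,"az":-0.61,"fingers":1},{"dx":-0.2,"dy":-0.35,"dz":0.03,"ax":0,"ay":0,"az":-0.68,"fingers":1},{"dx":-0.22,"dy":-0.385,"dz":0.04,"ax":0,"ay":0,"az":-0.74,"fingers":1},{"dx":-0.23,"dy":-0.405,"dz":0.045,"ax":0,"ay":0,"az":-0.77,"fingers":1},{"dx":-0.2345,"dy":-0.415,"dz":0.05,"ax":0,"ay":0,"az":-0.786,"fingers":1},{"dx":-0.2345,"dy":-0.415,"dz":0.05,"ax":0,"ay":0,"az":-0.786,"fingers":1},{"dx":-0.2345,"dy":-0.415,"dz":0.05,"ax":0,"ay":0,"az":-0.786,"fingers":1},{"dx":-0.2345,"dy":-0.415,"dz":0.05,"ax":0,"ay":0,"az":-0.786,"fingers":1}]' 30
python3 - <<'E'
from rig import robot,grab_frame; from h import *
s=robot.state();show(s); go(s,[.5157,-.2802,.053],-.497)
E
```

```text
time: 1.63
eef_pos: [0.5152, -0.2819, 0.1508]
tool_rot: [0.969, -0.247, 0.0, 0.0]
wrist_force: [-0.3, -0.8, -0.2]
finger_gap: 0.0857
{'time': 1.6333, 'eef_pos': [0.5152, -0.2819, 0.1508], 'q': [-0.6933, 0.1494, 1.7627, -0.0005, 1.229, -0.1943], 'wrist_force': [-0.3473, -0.7892, -0.2292], 'ft_torque': [-0.0407, -0.0084, 0.0149], 'finger_gap': 0.0857}
tool shift [-0.0004 -0.0018  0.0978] yaw now -0.4988 az -0.0018 z [ 0.e+00 -7.e-04 -1.e+00]
```

```bash
python3 -m inch '[{"dx":0,"dy":-0.0015,"dz":0.02,"ax":0,"ay":0,"az":0,"fingers":1},{"dx":0,"dy":-0.0015,"dz":0.04,"ax":0,"ay":0,"az":0,"fingers":1},{"dx":0,"dy":-0.0015,"dz":0.06,"ax":0,"ay":0,"az":0,"fingers":1},{"dx":0,"dy":-0.0015,"dz":0.08,"ax":0,"ay":0,"az":0,"fingers":1},{"dx":0,"dy":-0.0015,"dz":0.092,"ax":0,"ay":0,"az":0,"fingers":1},{"dx":0,"dy":-0.0015,"dz":0.098,"ax":0,"ay":0,"az":0,"fingers":1},{"dx":0,"dy":-0.0015,"dz":0.098,"ax":0,"ay":0,"az":0,"fingers":1},{"dx":0,"dy":-0.0015,"dz":0.098,"ax":0,"ay":0,"az":0,"fingers":1}]' 30
python3 - <<'E'
from rig import robot,grab_frame; from h import *
s=robot.state();show(s); go(s,[.5157,-.2802,.053],-.497)
T=grab_frame("top");S=grab_frame("side")
crop(T,340,170,120,100,6,"pics/t2.png");crop(S,250,90,80,90,6,"pics/s2.png")
E
```

```text
time: 2.3
eef_pos: [0.5168, -0.2802, 0.0533]
tool_rot: [0.969, -0.246, 0.0, 0.0]
wrist_force: [1.0, -0.5, -0.7]
finger_gap: 0.0852
{'time': 2.3, 'eef_pos': [0.5168, -0.2802, 0.0533], 'q': [-0.6896, 0.2776, 1.8106, -0.0001, 1.0522, -0.1916], 'wrist_force': [1.032, -0.5429, -0.71], 'ft_torque': [0.0027, 0.0242, -0.0124], 'finger_gap': 0.0852}
tool shift [-0.0009  0.0005  0.0003] yaw now -0.4979 az -0.0009 z [ 8.e-04 -7.e-04 -1.e+00]
```

View pics/s2.png

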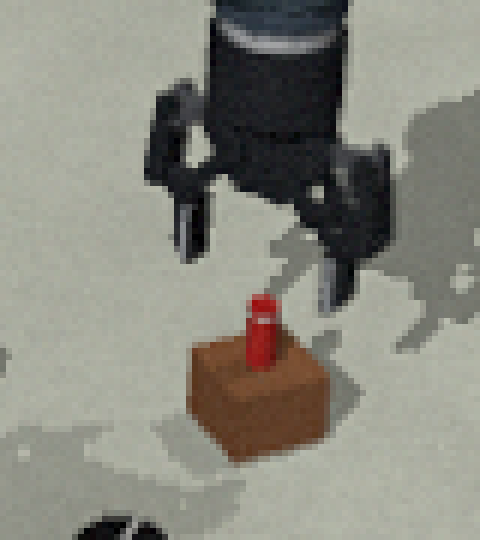

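The side view shows the open fingertips straddling the probe, but at crop y≈260-310 they look higher than the reported TCP height implies. I'll check this before closing.

Run:
```python
from rig import robot,grab_frame; from h import *
s=robot.state();show(s)
T=grab_frame("top");S=grab_frame("side")
crop(T,340,170,130,100,6,"pics/t3.png");crop(S,250,90,80,90,6,"pics/s3.png")
r=R.from_quat(s["tool_rot"]);P=np.array([s["eef_pos"]+r.apply([k,0,-.013]) for k in(-.05,-.0425,.0425,.05)]+[s["eef_pos"]])
print(((proj(S,P)-[250,90]+.5)*6).round(), ((proj(T,P)-[340,170]+.5)*6).round())
```

```text
{'time': 2.4, 'eef_pos': [0.5174, -0.2803, 0.0541], 'q': [-0.689, 0.2768, 1.81, -0.0, 1.052, -0.1916], 'wrist_force': [-0.1463, 1.1224, -0.1191], 'ft_torque': [-0.0426, 0.0186, 0.0222], 'finger_gap': 0.0853}
[[336. 356.]
 [324. 351.]
 [197. 303.]
 [186. 299.]
 [259. 346.]] [[299. 514.]
 [307. 497.]
 [391. 309.]
 [398. 293.]
 [339. 404.]]
```

View pics/s3.png

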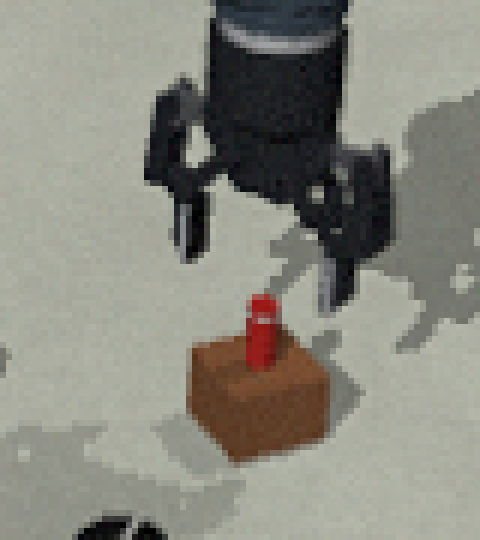

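View pics/t3.png

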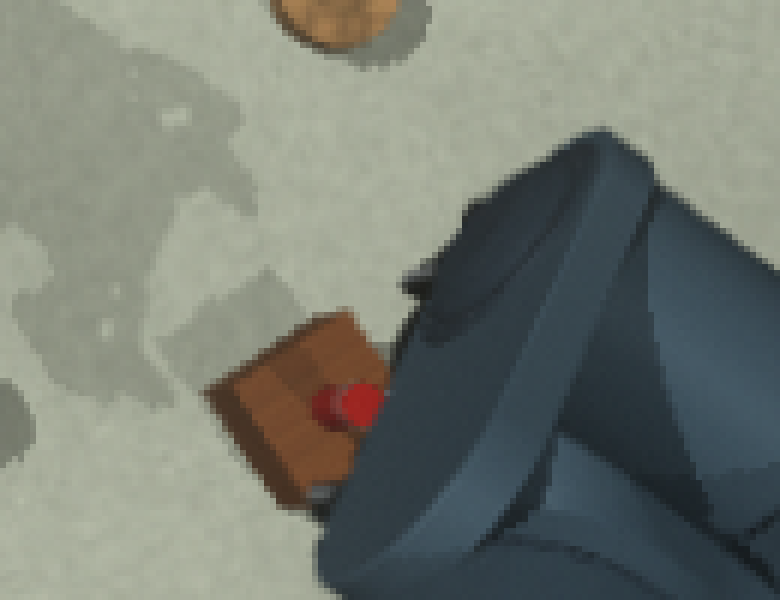

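```bash
python3 - <<'E'
from rig import robot; import pickle
from h import *
T,S=pickle.load(open("f0.pkl","rb"))
s=robot.state()
cS=lambda p:(250+p[0]/6-.5,90+p[1]/6-.5); cT=lambda p:(340+p[0]/6-.5,170+p[1]/6-.5)
for a,b in[((190,262),(412,285)),((330,312),(318,500)),((262,300),(360,405))]:
    P=tri([T,S],[cT(b),cS(a)]);print(P.round(4),((proj(T,[P])[0]-cT(b))*6).round(1),((proj(S,[P])[0]-cS(a))*6).round(1))
E
python3 - <<'E'
import cv2,numpy as np
a=cv2.imread('pics/side0.png')[10:100,340:440]
cv2.imwrite('pics/s0g.png',cv2.resize(a,None,fx=6,fy=6,interpolation=0))
E
```

```text
[ 0.5609 -0.2993  0.0957] [0.1 2.3] [-1.6 -0.2]
[ 0.4789 -0.2548  0.0968] [0.  0.3] [-0.2 -0. ]
[ 0.5164 -0.2777  0.087 ] [-0.1 -2.1] [1.5 0.2]
```

View pics/s0g.png

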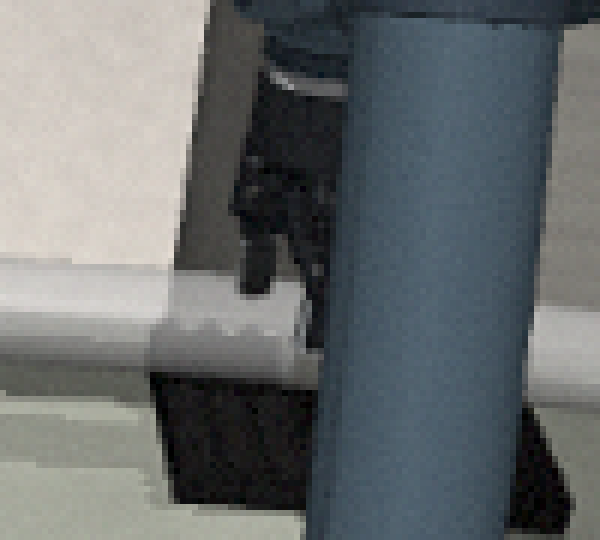

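Triangulating the two fingertips puts them at z≈0.096, and the state implies about 0.066. That is a 30 mm disagreement. I'll raise 20 mm and shut the fingers, which is safe under either reading, and measure again.

```bash
python3 -m inch '[{"dx":0,"dy":0,"dz":-0.01,"ax":0,"ay":0,"az":0,"fingers":1},{"dx":0,"dy":0,"dz":-0.02,"ax":0,"ay":0,"az":0,"fingers":1},{"dx":0,"dy":0,"dz":-0.02,"ax":0,"ay":0,"az":0,"fingers":1},{"dx":0,"dy":0,"dz":-0.02,"ax":0,"ay":0,"az":0,"fingers":-1},{"dx":0,"dy":0,"dz":-0.02,"ax":0,"ay":0,"az":0,"fingers":-1},{"dx":0,"dy":0,"dz":-0.02,"ax":0,"ay":0,"az":0,"fingers":-1},{"dx":0,"dy":0,"dz":-0.02,"ax":0,"ay":0,"az":0,"fingers":-1},{"dx":0,"dy":0,"dz":-0.02,"ax":0,"ay":0,"az":0,"fingers":-1},{"dx":0,"dy":0,"dz":-0.02,"ax":0,"ay":0,"az":0,"fingers":-1},{"dx":0,"dy":0,"dz":-0.02,"ax":0,"ay":0,"az":0,"fingers":-1},{"dx":0,"dy":0,"dz":-0.02,"ax":0,"ay":0,"az":0,"fingers":-1},{"dx":0,"dy":0,"dz":-0.02,"ax":0,"ay":0,"az":0,"fingers":-1}]' 20
python3 - <<'E'
from rig import robot,grab_frame; from h import *
s=robot.state();show(s)
T=grab_frame("top");S=grab_frame("side")
crop(T,340,170,130,100,6,"pics/t4.png");crop(S,250,90,80,90,6,"pics/s4.png")
P=[s["eef_pos"]]
print(((proj(S,P)-[250,90]+.5)*6).round(), ((proj(T,P)-[340,170]+.5)*6).round())
E
```

```text
time: 3.5
eef_pos: [0.5166, -0.2793, 0.0724]
tool_rot: [0.969, -0.246, -0.0, -0.0]
wrist_force: [-0.3, 0.5, 0.8]
finger_gap: 0.0001
{'time': 3.5, 'eef_pos': [0.5166, -0.2793, 0.0724], 'q': [-0.6886, 0.249, 1.805, -0.0, 1.0876, -0.1916], 'wrist_force': [-0.3124, 0.4564, 0.7593], 'ft_torque': [-0.0017, 0.0134, 0.0091], 'finger_gap': 0.0001}
[[262. 320.]] [[352. 404.]]
```

View pics/s4.png

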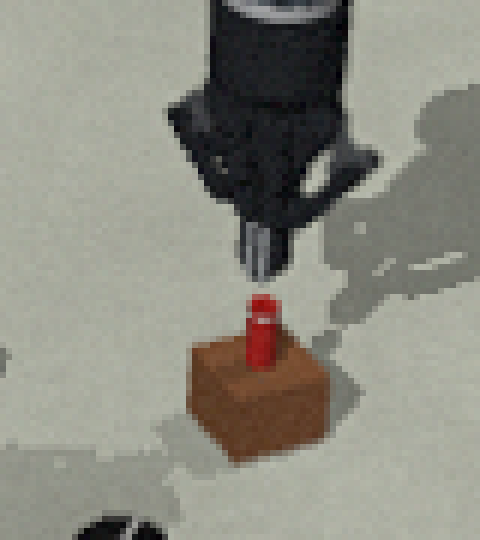

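View pics/t4.png

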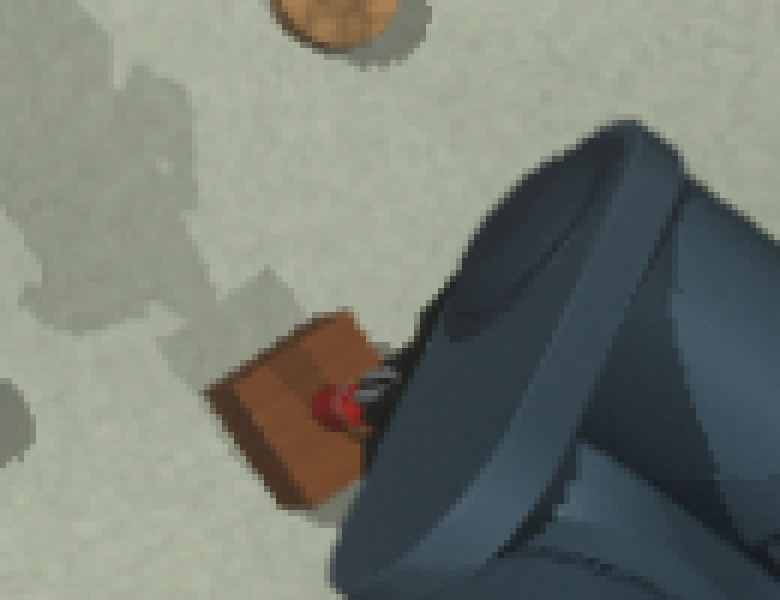

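Run:
```python
from rig import robot; import pickle
from h import *
T,S=pickle.load(open("f0.pkl","rb"))
s=robot.state()
cS=lambda p:(250+p[0]/6-.5,90+p[1]/6-.5); cT=lambda p:(340+p[0]/6-.5,170+p[1]/6-.5)
for a,b in[((263,280),(366,395)),((263,275),(372,395)),((263,275),(372,390))]:
    P=tri([T,S],[cT(b),cS(a)]);print(P.round(4),((proj(T,[P])[0]-cT(b))*6).round(1),((proj(S,[P])[0]-cS(a))*6).round(1))
for z in (.09,.095,.1,.105,.11): print(z,((proj(S,[[.5166,-.2793,z]])-[250,90]+.5)*6).round(),((proj(T,[[.5166,-.2793,z]])-[340,170]+.5)*6).round())
```

```text
[ 0.5182 -0.2751  0.102 ] [0.1 2. ] [-1.4 -0.1]
[ 0.5182 -0.2767  0.1043] [0.1 1.5] [-1.  -0.1]
[ 0.5192 -0.2768  0.1043] [0.2 4. ] [-2.7 -0.3]
0.09 [[264. 294.]] [[366. 402.]]
0.095 [[264. 287.]] [[371. 401.]]
0.1 [[265. 279.]] [[375. 401.]]
0.105 [[265. 272.]] [[380. 400.]]
0.11 [[266. 264.]] [[384. 400.]]
```

The shut fingertips are visibly above the probe, at side crop (263,280). The true tips are therefore about 30 mm behind the reported TCP, with xy agreeing to about 2 mm. I'll treat tip z as eef z + 0.030, open, and go lower.

```bash
python3 -m inch '[{"dx":0,"dy":0,"dz":0,"ax":0,"ay":0,"az":0,"fingers":1},{"dx":0,"dy":0,"dz":0,"ax":0,"ay":0,"az":0,"fingers":1},{"dx":0,"dy":0,"dz":0,"ax":0,"ay":0,"az":0,"fingers":1},{"dx":0,"dy":0,"dz":0,"ax":0,"ay":0,"az":0,"fingers":1},{"dx":0,"dy":0,"dz":0,"ax":0,"ay":0,"az":0,"fingers":1},{"dx":0,"dy":0,"dz":0,"ax":0,"ay":0,"az":0,"fingers":1},{"dx":0,"dy":0,"dz":0.01,"ax":0,"ay":0,"az":0,"fingers":1},{"dx":0,"dy":0,"dz":0.02,"ax":0,"ay":0,"az":0,"fingers":1},{"dx":0,"dy":0,"dz":0.03,"ax":0,"ay":0,"az":0,"fingers":1},{"dx":0,"dy":0,"dz":0.04,"ax":0,"ay":0,"az":0,"fingers":1},{"dx":0,"dy":0,"dz":0.044,"ax":0,"ay":0,"az":0,"fingers":1},{"dx":0,"dy":0,"dz":0.044,"ax":0,"ay":0,"az":0,"fingers":1},{"dx":0,"dy":0,"dz":0.044,"ax":0,"ay":0,"az":0,"fingers":1}]' 20
python3 - <<'E'
from rig import robot,grab_frame; from h import *
s=robot.state();show(s);print(robot.grasp_offset)
S=grab_frame("side")
crop(S,250,90,80,90,6,"pics/s5.png")
E
```

```text
time: 4.68
eef_pos: [0.5164, -0.2792, 0.028]
tool_rot: [0.969, -0.246, -0.0, -0.0]
wrist_force: [0.1, -0.1, -0.0]
finger_gap: 0.0855
{'time': 4.6833, 'eef_pos': [0.5164, -0.2792, 0.028], 'q': [-0.6886, 0.3164, 1.8172, 0.0, 1.0088, -0.1916], 'wrist_force': [0.1438, -0.1206, -0.0457], 'ft_torque': [0.0425, 0.0268, 0.0126], 'finger_gap': 0.0855}
0.0187
```

View pics/s5.png

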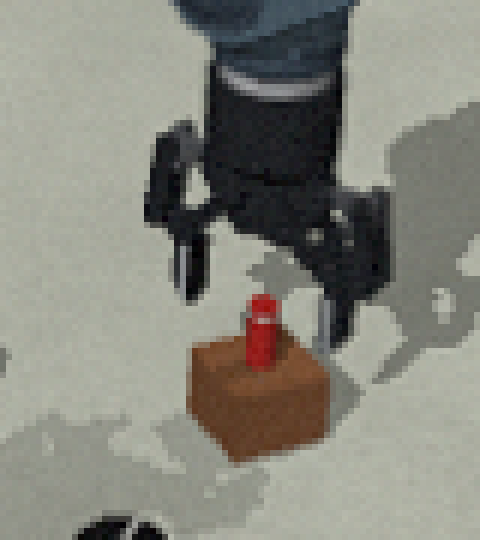

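The tips now straddle the grip, with the tip midpoint at crop (260,325), z≈0.07. Closing.

```bash
python3 -m inch '[{"dx":0,"dy":0,"dz":0,"ax":0,"ay":0,"az":0,"fingers":-1},{"dx":0,"dy":0,"dz":0,"ax":0,"ay":0,"az":0,"fingers":-1},{"dx":0,"dy":0,"dz":0,"ax":0,"ay":0,"az":0,"fingers":-1},{"dx":0,"dy":0,"dz":0,"ax":0,"ay":0,"az":0,"fingers":-1},{"dx":0,"dy":0,"dz":0,"ax":0,"ay":0,"az":0,"fingers":-1},{"dx":0,"dy":0,"dz":0,"ax":0,"ay":0,"az":0,"fingers":-1},{"dx":0,"dy":0,"dz":0,"ax":0,"ay":0,"az":0,"fingers":-1},{"dx":0,"dy":0,"dz":0,"ax":0,"ay":0,"az":0,"fingers":-1}]' 40
python3 - <<'E'
from rig import robot,grab_frame; from h import *
s=robot.state();show(s)
S=grab_frame("side")
crop(S,250,90,80,90,6,"pics/s6.png")
E
```

```text
time: 5.4
eef_pos: [0.5167, -0.2794, 0.0287]
tool_rot: [0.969, -0.246, 0.0, 0.0]
wrist_force: [-0.2, -0.1, 2.1]
finger_gap: 0.0168
{'time': 5.4, 'eef_pos': [0.5167, -0.2794, 0.0287], 'q': [-0.6886, 0.3153, 1.8169, -0.0, 1.0092, -0.1916], 'wrist_force': [-0.2448, -0.1267, 2.0981], 'ft_torque': [0.0929, 0.0595, 0.006], 'finger_gap': 0.0168}
```

View pics/s6.png

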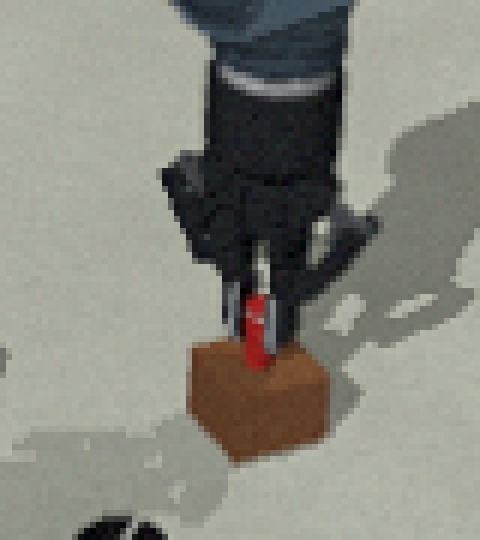

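The probe is gripped, with a gap of 16.8 mm. The shoulder stands at 0.045 for eef z≈0.0285, so home in the port should be eef z≈0.0465. Lifting straight up.

```bash
python3 -m inch '[{"dx":0,"dy":0,"dz":-0.01,"ax":0,"ay":0,"az":0,"fingers":-1},{"dx":0,"dy":0,"dz":-0.025,"ax":0,"ay":0,"az":0,"fingers":-1},{"dx":0,"dy":0,"dz":-0.04,"ax":0,"ay":0,"az":0,"fingers":-1},{"dx":0,"dy":0,"dz":-0.06,"ax":0,"ay":0,"az":0,"fingers":-1},{"dx":0,"dy":0,"dz":-0.08,"ax":0,"ay":0,"az":0,"fingers":-1},{"dx":0,"dy":0,"dz":-0.1,"ax":0,"ay":0,"az":0,"fingers":-1},{"dx":0,"dy":0,"dz":-0.12,"ax":0,"ay":0,"az":0,"fingers":-1},{"dx":0,"dy":0,"dz":-0.135,"ax":0,"ay":0,"az":0,"fingers":-1},{"dx":0,"dy":0,"dz":-0.14,"ax":0,"ay":0,"az":0,"fingers":-1},{"dx":0,"dy":0,"dz":-0.14,"ax":0,"ay":0,"az":0,"fingers":-1},{"dx":0,"dy":0,"dz":-0.14,"ax":0,"ay":0,"az":0,"fingers":-1}]' 40
python3 - <<'E'
from rig import robot,grab_frame; from h import *
s=robot.state();show(s); go(s,[.5495,.1300,.168],.185)
S=grab_frame("side")
crop(S,240,60,90,90,6,"pics/s7.png")
E
```

```text
time: 6.37
eef_pos: [0.5163, -0.2791, 0.168]
tool_rot: [0.969, -0.246, -0.0, -0.0]
wrist_force: [-0.8, -0.7, 0.1]
finger_gap: 0.0165
{'time': 6.3667, 'eef_pos': [0.5163, -0.2791, 0.168], 'q': [-0.6886, 0.1308, 1.7503, 0.0, 1.2611, -0.1916], 'wrist_force': [-0.7872, -0.6787, 0.1021], 'ft_torque': [-0.0156, -0.0443, 0.003], 'finger_gap': 0.0165}
tool shift [-1.659e-01 -3.754e-01  2.000e-04] yaw now -0.4971 az -0.6821 z [-4.e-04  4.e-04 -1.e+00]
```

View pics/s7.png

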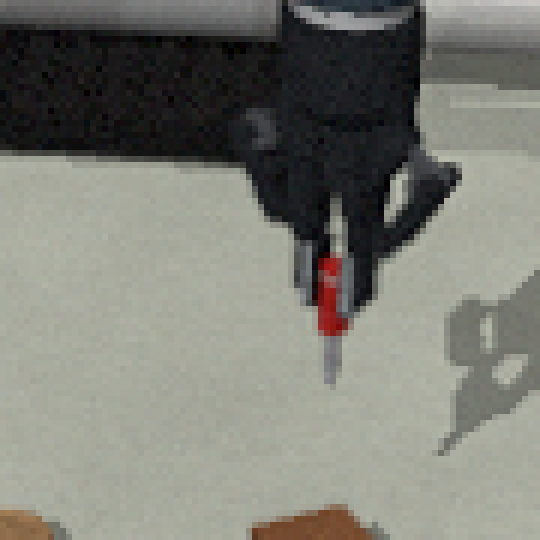

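The side picture shows the probe held upright, with its stem tip at crop (330,383). Moving to above the port.

```bash
python3 -m inch '[{"dx":-0.006,"dy":-0.014,"dz":0,"ax":0,"ay":0,"az":-0.025,"fingers":-1},{"dx":-0.017,"dy":-0.038,"dz":0,"ax":0,"ay":0,"az":-0.07,"fingers":-1},{"dx":-0.03,"dy":-0.068,"dz":0,"ax":0,"ay":0,"az":-0.125,"fingers":-1},{"dx":-0.044,"dy":-0.1,"dz":0,"ax":0,"ay":0,"az":-0.18,"fingers":-1},{"dx":-0.059,"dy":-0.133,"dz":0,"ax":0,"ay":0,"az":-0.24,"fingers":-1},{"dx":-0.074,"dy":-0.167,"dz":0,"ax":0,"ay":0,"az":-0.3,"fingers":-1},{"dx":-0.089,"dy":-0.2,"dz":0,"ax":0,"ay":0,"az":-0.365,"fingers":-1},{"dx":-0.104,"dy":-0.235,"dz":0,"ax":0,"ay":0,"az":-0.43,"fingers":-1},{"dx":-0.119,"dy":-0.269,"dz":0,"ax":0,"ay":0,"az":-0.49,"fingers":-1},{"dx":-0.133,"dy":-0.3,"dz":0,"ax":0,"ay":0,"az":-0.55,"fingers":-1},{"dx":-0.146,"dy":-0.33,"dz":0,"ax":0,"ay":0,"az":-0.6,"fingers":-1},{"dx":-0.156,"dy":-0.354,"dz":0,"ax":0,"ay":0,"az":-0.645,"fingers":-1},{"dx":-0.163,"dy":-0.369,"dz":0,"ax":0,"ay":0,"az":-0.67,"fingers":-1},{"dx":-0.166,"dy":-0.375,"dz":0,"ax":0,"ay":0,"az":-0.682,"fingers":-1},{"dx":-0.166,"dy":-0.375,"dz":0,"ax":0,"ay":0,"az":-0.682,"fingers":-1},{"dx":-0.166,"dy":-0.375,"dz":0,"ax":0,"ay":0,"az":-0.682,"fingers":-1},{"dx":-0.166,"dy":-0.375,"dz":0,"ax":0,"ay":0,"az":-0.682,"fingers":-1}]' 40
python3 - <<'E'
from rig import robot,grab_frame; from h import *
s=robot.state();show(s); go(s,[.5495,.1300,.168],.185)
T=grab_frame("top");S=grab_frame("side")
crop(S,230,110,100,130,4,"pics/s8.png");crop(T,190,180,130,90,6,"pics/t8.png")
E
```

```text
time: 7.83
eef_pos: [0.5492, 0.1286, 0.1681]
tool_rot: [0.996, 0.092, -0.0, 0.0]
wrist_force: [0.3, -0.3, -0.5]
finger_gap: 0.0167
{'time': 7.8333, 'eef_pos': [0.5492, 0.1286, 0.1681], 'q': [0.0292, 0.0776, 1.8078, -0.0003, 1.257, -0.1545], 'wrist_force': [0.2783, -0.3223, -0.4677], 'ft_torque': [-0.0108, 0.0002, 0.0002], 'finger_gap': 0.0167}
tool shift [ 0.0006 -0.0013  0.0001] yaw now 0.1838 az -0.0012 z [-9.e-04 -3.e-04 -1.e+00]
```

View pics/s8.png

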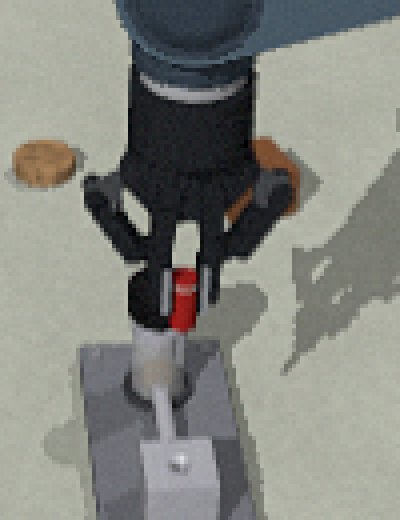

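View pics/t8.png

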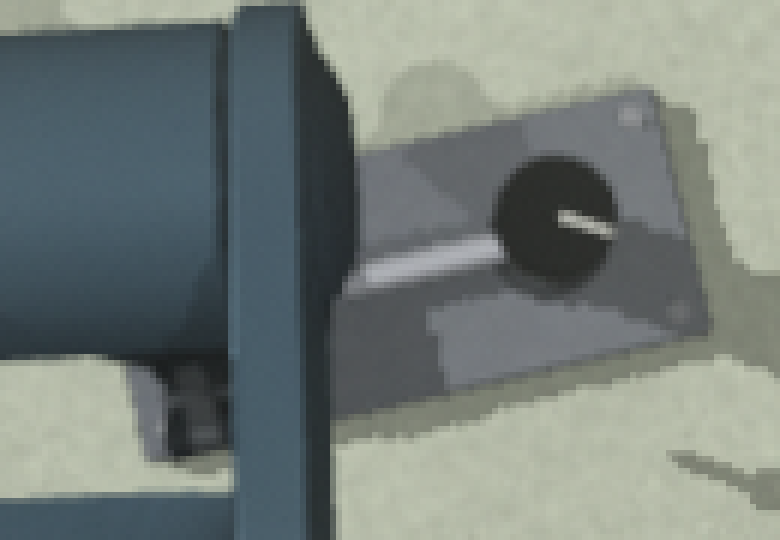

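Run:
```python
from rig import robot,grab_frame; from h import *
s=robot.state();S=grab_frame("side")
px=S["pixels"].astype(int)
m=((px[...,0]>100)&(px[...,1]<70)&(px[...,2]<70)); ys,xs=np.where(m); k=(ys>150)&(ys<210)&(xs>255)&(xs<300);print("red x",xs[k].min(),xs[k].max(),"y",ys[k].min(),ys[k].max())
for y in range(ys[k].min(),ys[k].max()+1): print(y,xs[k&(ys==y)].min(),xs[k&(ys==y)].max(),end='; ')
x,y=s["eef_pos"][:2]
print(proj(S,[[x,y,.1496],[x,y,.1846],[x,y,.2246]]))
```

```text
red x 272 292 y 158 192
158 292 292; 159 291 291; Traceback (most recent call last):
  File "<stdin>", line 5, in <module>
    return umr_minimum(a, axis, None, out, keepdims, initial, where)
ValueError: zero-size array to reduction operation minimum which has no identity
```

```bash
python3 -m inch '[{"dx":0,"dy":-0.001,"dz":0.01,"ax":0,"ay":0,"az":0,"fingers":-1},{"dx":0,"dy":-0.001,"dz":0.025,"ax":0,"ay":0,"az":0,"fingers":-1},{"dx":0,"dy":-0.001,"dz":0.04,"ax":0,"ay":0,"az":0,"fingers":-1},{"dx":0,"dy":-0.001,"dz":0.055,"ax":0,"ay":0,"az":0,"fingers":-1},{"dx":0,"dy":-0.001,"dz":0.068,"ax":0,"ay":0,"az":0,"fingers":-1},{"dx":0,"dy":-0.001,"dz":0.076,"ax":0,"ay":0,"az":0,"fingers":-1},{"dx":0,"dy":-0.001,"dz":0.076,"ax":0,"ay":0,"az":0,"fingers":-1},{"dx":0,"dy":-0.001,"dz":0.076,"ax":0,"ay":0,"az":0,"fingers":-1}]' 40
python3 - <<'E'
from rig import robot,grab_frame; from h import *
s=robot.state();show(s); S=grab_frame("side");crop(S,245,150,60,90,6,"pics/s9.png")
px=S["pixels"].astype(int)
m=((px[...,0]>100)&(px[...,1]<70)&(px[...,2]<70)); ys,xs=np.where(m); k=(ys>170)&(ys<230)&(xs>255)&(xs<300)
for y in range(ys[k].min(),ys[k].max()+1):
    q=xs[k&(ys==y)]
    if len(q): print(y,q.min(),q.max(),end='; ')
x,y,z=s["eef_pos"]
print(((proj(S,[[x,y,z-.0184],[x,y,z+.0166],[x,y,z+.0566]])-[245,150]+.5)*6).round(1))
E
```

```text
time: 8.65
eef_pos: [0.5491, 0.1303, 0.0921]
tool_rot: [0.996, 0.092, -0.0, -0.0]
wrist_force: [0.1, -0.9, -0.6]
finger_gap: 0.0166
{'time': 8.65, 'eef_pos': [0.5491, 0.1303, 0.0921], 'q': [0.0322, 0.1718, 1.8551, 0.0, 1.1154, -0.1526], 'wrist_force': [0.0965, -0.8878, -0.5835], 'ft_torque': [-0.0276, -0.0277, -0.0109], 'finger_gap': 0.0166}
200 275 276; 201 275 277; 202 274 277; 203 273 277; 204 273 277; 206 277 277; 207 273 277; 208 273 276; 209 273 276; 210 273 276; 211 272 276; 212 272 276; 213 272 276; 214 272 276; [[176.5 438.5]
 [179.1 381.2]
 [182.2 313. ]]
```

View pics/s9.png

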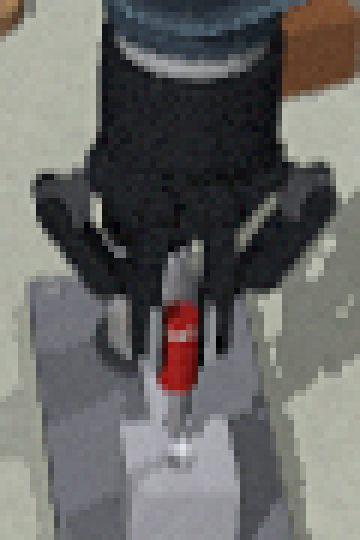

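The stem tip is at crop (180,440), directly above the hole at (179,454), so it is aligned. I'll lower it slowly and watch the force.

```bash
python3 -m inch '[{"dx":0,"dy":0,"dz":0.004,"ax":0,"ay":0,"az":0,"fingers":-1},{"dx":0,"dy":0,"dz":0.008,"ax":0,"ay":0,"az":0,"fingers":-1},{"dx":0,"dy":0,"dz":0.012,"ax":0,"ay":0,"az":0,"fingers":-1},{"dx":0,"dy":0,"dz":0.015,"ax":0,"ay":0,"az":0,"fingers":-1},{"dx":0,"dy":0,"dz":0.018,"ax":0,"ay":0,"az":0,"fingers":-1},{"dx":0,"dy":0,"dz":0.018,"ax":0,"ay":0,"az":0,"fingers":-1}]' 40
python3 -m inch '[{"dx":0,"dy":0,"dz":0.004,"ax":0,"ay":0,"az":0,"fingers":-1},{"dx":0,"dy":0,"dz":0.008,"ax":0,"ay":0,"az":0,"fingers":-1},{"dx":0,"dy":0,"dz":0.008,"ax":0,"ay":0,"az":0,"fingers":-1}]' 40
```

```text
time: 9.2
eef_pos: [0.5487, 0.1304, 0.0736]
tool_rot: [0.996, 0.092, -0.001, -0.0]
wrist_force: [-0.4, -0.4, -0.1]
finger_gap: 0.0164
time: 9.45
eef_pos: [0.5487, 0.1304, 0.0654]
tool_rot: [0.996, 0.092, -0.001, -0.0]
wrist_force: [-0.8, 0.7, -0.6]
finger_gap: 0.0166
```

```bash
python3 -m inch '[{"dx":0,"dy":0,"dz":0.004,"ax":0,"ay":0,"az":0,"fingers":-1},{"dx":0,"dy":0,"dz":0.008,"ax":0,"ay":0,"az":0,"fingers":-1},{"dx":0,"dy":0,"dz":0.012,"ax":0,"ay":0,"az":0,"fingers":-1},{"dx":0,"dy":0,"dz":0.015,"ax":0,"ay":0,"az":0,"fingers":-1},{"dx":0,"dy":0,"dz":0.015,"ax":0,"ay":0,"az":0,"fingers":-1}]' 40
python3 -m inch '[{"dx":0,"dy":0,"dz":0.001,"ax":0,"ay":0,"az":0,"fingers":-1},{"dx":0,"dy":0,"dz":0.002,"ax":0,"ay":0,"az":0,"fingers":-1},{"dx":0,"dy":0,"dz":0.003,"ax":0,"ay":0,"az":0,"fingers":-1},{"dx":0,"dy":0,"dz":0.003,"ax":0,"ay":0,"az":0,"fingers":-1}]' 40
```

```text
time: 9.87
eef_pos: [0.5487, 0.1304, 0.0504]
tool_rot: [0.996, 0.092, -0.001, -0.0]
wrist_force: [-2.4, -1.2, -1.5]
finger_gap: 0.017
time: 10.2
eef_pos: [0.5488, 0.1305, 0.0484]
tool_rot: [0.996, 0.092, -0.001, -0.0]
wrist_force: [-4.3, 0.5, 1.5]
finger_gap: 0.0165
```

```bash
python3 -m inch '[{"dx":-0.0005,"dy":0,"dz":0.001,"ax":0,"ay":0,"az":0,"fingers":-1},{"dx":-0.0005,"dy":0,"dz":0.001,"ax":0,"ay":0,"az":0,"fingers":-1}]' 40
python3 -m inch '[{"dx":0,"dy":0,"dz":0.001,"ax":0,"ay":0,"az":0,"fingers":-1},{"dx":0,"dy":0,"dz":0.001,"ax":0,"ay":0,"az":0,"fingers":-1}]' 40
```

```text
time: 10.37
eef_pos: [0.5488, 0.1304, 0.0475]
tool_rot: [0.996, 0.092, 0.0, -0.0]
wrist_force: [-4.1, -0.3, 0.4]
finger_gap: 0.0164
time: 10.53
eef_pos: [0.5488, 0.1304, 0.0467]
tool_rot: [0.996, 0.092, -0.0, -0.0]
wrist_force: [-4.9, -0.7, 3.2]
finger_gap: 0.0166
```

```bash
python3 -m inch '[{"dx":0,"dy":0,"dz":0.001,"ax":0,"ay":0,"az":0,"fingers":-1},{"dx":0,"dy":0,"dz":0.001,"ax":0,"ay":0,"az":0,"fingers":-1}]' 40
```

```text
time: 10.7
eef_pos: [0.5489, 0.1304, 0.0467]
tool_rot: [0.996, 0.092, -0.0, 0.0]
wrist_force: [-8.5, 0.2, 9.6]
finger_gap: 0.0169
```

It stopped at eef z = 0.0467, against 0.0465 predicted, and the vertical force rose to 9.6 N. That says the shoulder is seated. One more small press, then release.

```bash
python3 -m inch '[{"dx":-0.001,"dy":0,"dz":0.001,"ax":0,"ay":0,"az":0,"fingers":-1},{"dx":-0.001,"dy":0,"dz":0.001,"ax":0,"ay":0,"az":0,"fingers":-1}]' 40
python3 -m inch '[{"dx":0,"dy":0,"dz":-0.002,"ax":0,"ay":0,"az":0,"fingers":0},{"dx":0,"dy":0,"dz":-0.002,"ax":0,"ay":0,"az":0,"fingers":0},{"dx":0,"dy":0,"dz":-0.002,"ax":0,"ay":0,"az":0,"fingers":0},{"dx":0,"dy":0,"dz":-0.002,"ax":0,"ay":0,"az":0,"fingers":0},{"dx":0,"dy":0,"dz":-0.02,"ax":0,"ay":0,"az":0,"fingers":0},{"dx":0,"dy":0,"dz":-0.04,"ax":0,"ay":0,"az":0,"fingers":0.5},{"dx":0,"dy":0,"dz":-0.07,"ax":0,"ay":0,"az":0,"fingers":1},{"dx":0,"dy":0,"dz":-0.1,"ax":0,"ay":0,"az":0,"fingers":1},{"dx":0,"dy":0,"dz":-0.12,"ax":0,"ay":0,"az":0,"fingers":1},{"dx":0,"dy":0,"dz":-0.12,"ax":0,"ay":0,"az":0,"fingers":1},{"dx":0,"dy":0,"dz":-0.12,"ax":0,"ay":0,"az":0,"fingers":1}]' 40
python3 - <<'E'
from rig import robot,grab_frame; from h import *
s=robot.state();show(s); go(s,[.573,.001,.165],1.45); S=grab_frame("side");crop(S,235,130,75,120,5,"pics/s10.png")
print(((proj(S,[[.5487,.1295,.063],[.5487,.1295,.103]])-[235,130]+.5)*5).round(1))
E
```

```text
time: 10.87
eef_pos: [0.5489, 0.1304, 0.0466]
tool_rot: [0.996, 0.092, 0.001, -0.0]
wrist_force: [-7.9, -0.4, 12.6]
finger_gap: 0.0163
time: 11.78
eef_pos: [0.5489, 0.1302, 0.1657]
tool_rot: [0.996, 0.092, 0.002, 0.0]
wrist_force: [-0.2, -1.6, -0.5]
finger_gap: 0.0855
{'time': 11.7833, 'eef_pos': [0.5489, 0.1302, 0.1657], 'q': [0.0319, 0.0775, 1.8125, 0.0, 1.2483, -0.153], 'wrist_force': [-0.1633, -1.5581, -0.4618], 'ft_torque': [0.0233, -0.0354, 0.0014], 'finger_gap': 0.0855}
tool shift [-0.      0.1314  0.0007] yaw now 0.185 az -1.265 z [ 3.3e-03  1.0e-04 -1.0e+00]
[[197.3 478.8]
 [199.8 424.7]]
```

View pics/s10.png

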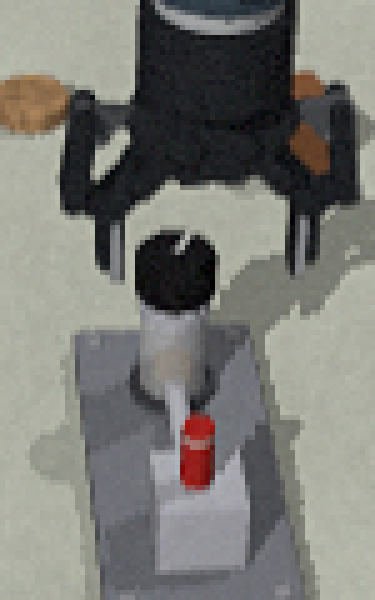

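The probe stands upright in the port with its top at crop (198,425), and my seated prediction was (199.8,424.7). Now to above the cap, with the wrist turned so there is room for about 2.7 rad of clockwise turn.

```bash
python3 -m inch '[{"dx":0,"dy":0.006,"dz":0,"ax":0,"ay":0,"az":-0.06,"fingers":1},{"dx":0,"dy":0.016,"dz":0,"ax":0,"ay":0,"az":-0.15,"fingers":1},{"dx":0,"dy":0.027,"dz":0,"ax":0,"ay":0,"az":-0.26,"fingers":1},{"dx":0,"dy":0.039,"dz":0,"ax":0,"ay":0,"az":-0.37,"fingers":1},{"dx":0,"dy":0.05,"dz":0,"ax":0,"ay":0,"az":-0.48,"fingers":1},{"dx":0,"dy":0.062,"dz":0,"ax":0,"ay":0,"az":-0.6,"fingers":1},{"dx":0,"dy":0.074,"dz":0,"ax":0,"ay":0,"az":-0.71,"fingers":1},{"dx":0,"dy":0.086,"dz":0,"ax":0,"ay":0,"az":-0.83,"fingers":1},{"dx":0,"dy":0.098,"dz":0,"ax":0,"ay":0,"az":-0.95,"fingers":1},{"dx":0,"dy":0.11,"dz":0,"ax":0,"ay":0,"az":-1.06,"fingers":1},{"dx":0,"dy":0.121,"dz":0,"ax":0,"ay":0,"az":-1.16,"fingers":1},{"dx":0,"dy":0.128,"dz":0,"ax":0,"ay":0,"az":-1.23,"fingers":1},{"dx":0,"dy":0.1305,"dz":0,"ax":0,"ay":0,"az":-1.265,"fingers":1},{"dx":0,"dy":0.1305,"dz":0,"ax":0,"ay":0,"az":-1.265,"fingers":1},{"dx":0,"dy":0.1305,"dz":0,"ax":0,"ay":0,"az":-1.265,"fingers":1}]' 40
python3 - <<'E'
from rig import robot,grab_frame; from h import *
s=robot.state();show(s); go(s,[.5733,.002,.056],1.45)
S=grab_frame("side");crop(S,225,110,100,130,4,"pics/s11.png")
E
```

```text
time: 13.08
eef_pos: [0.5708, 0.002, 0.1626]
tool_rot: [0.749, 0.663, -0.001, -0.001]
wrist_force: [-0.7, -0.6, -0.1]
finger_gap: 0.0853
{'time': 13.0833, 'eef_pos': [0.5708, 0.002, 0.1626], 'q': [-0.1951, 0.1009, 1.7935, 0.0001, 1.2504, -1.6437], 'wrist_force': [-0.7294, -0.5943, -0.1098], 'ft_torque': [-0.0291, 0.0373, -0.0135], 'finger_gap': 0.0853}
tool shift [0.0002 0.0028 0.1065] yaw now 1.4486 az -0.0014 z [-3.1e-03  7.0e-04 -1.0e+00]
```

View pics/s11.png

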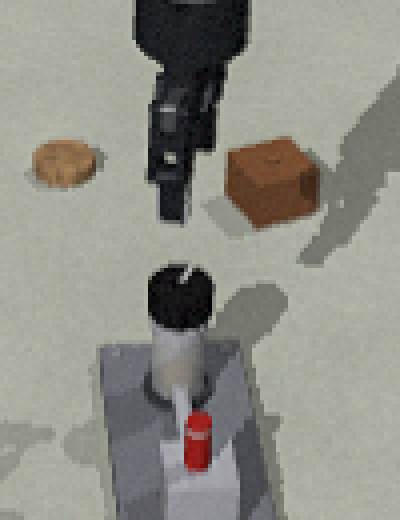

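```bash
python3 -m inch '[{"dx":0,"dy":0.0025,"dz":0.01,"ax":0,"ay":0,"az":0,"fingers":1},{"dx":0,"dy":0.0025,"dz":0.025,"ax":0,"ay":0,"az":0,"fingers":1},{"dx":0,"dy":0.0025,"dz":0.04,"ax":0,"ay":0,"az":0,"fingers":1},{"dx":0,"dy":0.0025,"dz":0.055,"ax":0,"ay":0,"az":0,"fingers":1},{"dx":0,"dy":0.0025,"dz":0.07,"ax":0,"ay":0,"az":0,"fingers":1},{"dx":0,"dy":0.0025,"dz":0.085,"ax":0,"ay":0,"az":0,"fingers":1},{"dx":0,"dy":0.0025,"dz":0.098,"ax":0,"ay":0,"az":0,"fingers":1},{"dx":0,"dy":0.0025,"dz":0.105,"ax":0,"ay":0,"az":0,"fingers":1},{"dx":0,"dy":0.0025,"dz":0.105,"ax":0,"ay":0,"az":0,"fingers":1},{"dx":0,"dy":0.0025,"dz":0.105,"ax":0,"ay":0,"az":0,"fingers":1}]' 40
python3 - <<'E'
from rig import robot,grab_frame; from h import *
s=robot.state();show(s); go(s,[.5733,.002,.056],1.45)
T=grab_frame("top");S=grab_frame("side");crop(S,225,110,100,130,4,"pics/s12.png");crop(T,230,170,120,90,6,"pics/t12.png")
E
```

```text
time: 13.97
eef_pos: [0.5742, 0.0017, 0.0592]
tool_rot: [0.748, 0.663, -0.0, -0.0]
wrist_force: [-0.9, 0.5, 0.5]
finger_gap: 0.0856
{'time': 13.9667, 'eef_pos': [0.5742, 0.0017, 0.0592], 'q': [-0.1944, 0.2411, 1.8429, 0.0, 1.0581, -1.6444], 'wrist_force': [-0.893, 0.4936, 0.4898], 'ft_torque': [0.0072, -0.0008, 0.0258], 'finger_gap': 0.0856}
tool shift [ 0.0002 -0.001   0.0032] yaw now 1.45 az 0.0 z [-5.e-04  1.e-04 -1.e+00]
```

View pics/s12.png

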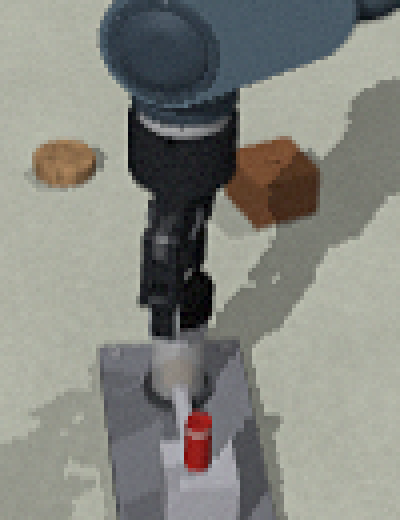

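View pics/t12.png

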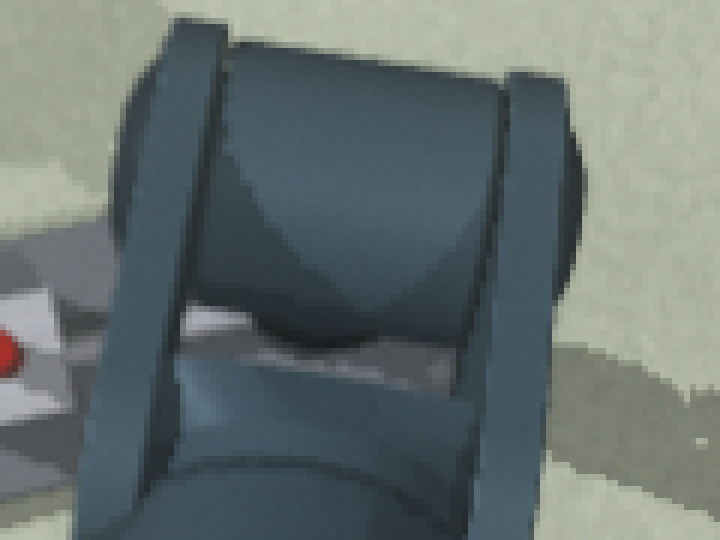

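Run:
```python
from rig import robot; import pickle
from h import *
T,S=pickle.load(open("f0.pkl","rb"));s=robot.state()
r=R.from_quat(s["tool_rot"]);e=s["eef_pos"]
P=[e+r.apply([.046,k,-.043]) for k in(-.011,0,.011)]+[[.5728,.001,.118],[.5728,.001,.1]]
print(((proj(S,P)-[225,110]+.5)*4).round(1))
```

```text
[[179.7 341.5]
 [164.6 339.1]
 [149.5 336.7]
 [181.8 284.4]
 [181.1 303.9]]
```

The near finger projects to crop x 150-180, y≈339, exactly as seen, so the gripper is centred on the cap. Closing.

```bash
python3 -m inch '[{"dx":0,"dy":-0.001,"dz":0.002,"ax":0,"ay":0,"az":0,"fingers":1},{"dx":0,"dy":-0.001,"dz":0.002,"ax":0,"ay":0,"az":0,"fingers":-1},{"dx":0,"dy":-0.001,"dz":0.002,"ax":0,"ay":0,"az":0,"fingers":-1},{"dx":0,"dy":-0.001,"dz":0.002,"ax":0,"ay":0,"az":0,"fingers":-1},{"dx":0,"dy":-0.001,"dz":0.002,"ax":0,"ay":0,"az":0,"fingers":-1},{"dx":0,"dy":-0.001,"dz":0.002,"ax":0,"ay":0,"az":0,"fingers":-1},{"dx":0,"dy":-0.001,"dz":0.002,"ax":0,"ay":0,"az":0,"fingers":-1}]' 40
python3 - <<'E'
from rig import robot,grab_frame; from h import *
s=robot.state();show(s); go(s,[.5733,.002,.056],1.45)
S=grab_frame("side");crop(S,225,110,100,130,4,"pics/s13.png")
E
```

```text
time: 14.65
eef_pos: [0.5736, 0.0022, 0.0581]
tool_rot: [0.749, 0.663, 0.0, -0.0]
wrist_force: [-1.6, 3.4, 4.8]
finger_gap: 0.045
{'time': 14.65, 'eef_pos': [0.5736, 0.0022, 0.0581], 'q': [-0.1942, 0.2408, 1.8458, 0.001, 1.0548, -1.6447], 'wrist_force': [-1.5602, 3.3695, 4.7634], 'ft_torque': [0.5746, 0.3075, -0.0005], 'finger_gap': 0.045}
tool shift [-0.0002 -0.0002  0.0021] yaw now 1.45 az -0.0 z [ 5.e-04  8.e-04 -1.e+00]
```

View pics/s13.png

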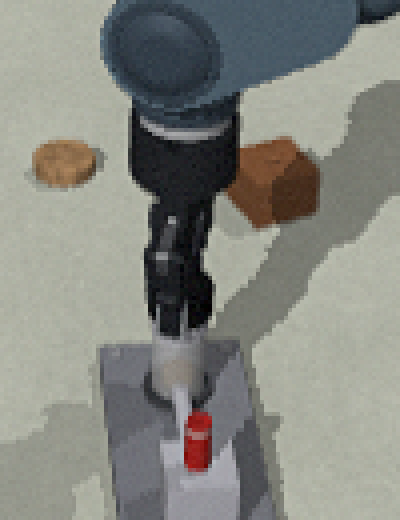

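The cap is gripped, gap 45 mm. I'll screw down with the feed of 1.27 mm/rad: 1.0 rad, then check the torque.

```bash
python3 -m inch '[{"dx":0,"dy":0,"dz":0.0001,"ax":0,"ay":0,"az":0.08,"fingers":-1},{"dx":0,"dy":0,"dz":0.0002,"ax":0,"ay":0,"az":0.18,"fingers":-1},{"dx":0,"dy":0,"dz":0.0004,"ax":0,"ay":0,"az":0.28,"fingers":-1},{"dx":0,"dy":0,"dz":0.0005,"ax":0,"ay":0,"az":0.38,"fingers":-1},{"dx":0,"dy":0,"dz":0.0006,"ax":0,"ay":0,"az":0.48,"fingers":-1},{"dx":0,"dy":0,"dz":0.0007,"ax":0,"ay":0,"az":0.58,"fingers":-1},{"dx":0,"dy":0,"dz":0.0009,"ax":0,"ay":0,"az":0.68,"fingers":-1},{"dx":0,"dy":0,"dz":0.001,"ax":0,"ay":0,"az":0.78,"fingers":-1},{"dx":0,"dy":0,"dz":0.0011,"ax":0,"ay":0,"az":0.88,"fingers":-1},{"dx":0,"dy":0,"dz":0.0013,"ax":0,"ay":0,"az":1.0,"fingers":-1},{"dx":0,"dy":0,"dz":0.0013,"ax":0,"ay":0,"az":1.0,"fingers":-1}]' 40
python3 - <<'E'
from rig import robot; from h import *
s=robot.state();show(s);go(s,[.5733,.002,.056],.45)
E
```

```text
time: 15.62
eef_pos: [0.5729, 0.0014, 0.0567]
tool_rot: [0.975, 0.221, -0.001, 0.0]
wrist_force: [-3.6, 0.7, 7.5]
finger_gap: 0.0452
{'time': 15.6167, 'eef_pos': [0.5729, 0.0014, 0.0567], 'q': [-0.1949, 0.2426, 1.8465, -0.0011, 1.0537, -0.6407], 'wrist_force': [-3.6195, 0.6852, 7.5448], 'ft_torque': [0.1707, 0.7272, -0.0246], 'finger_gap': 0.0452}
tool shift [ 0.0006 -0.0004  0.0007] yaw now 0.4463 az -0.0037 z [-1.3e-03 -7.0e-04 -1.0e+00]
```

```bash
python3 -m inch '[{"dx":0,"dy":0,"dz":0.0001,"ax":0,"ay":0,"az":0.08,"fingers":-1},{"dx":0,"dy":0,"dz":0.0002,"ax":0,"ay":0,"az":0.18,"fingers":-1},{"dx":0,"dy":0,"dz":0.0004,"ax":0,"ay":0,"az":0.28,"fingers":-1},{"dx":0,"dy":0,"dz":0.0005,"ax":0,"ay":0,"az":0.38,"fingers":-1},{"dx":0,"dy":0,"dz":0.0006,"ax":0,"ay":0,"az":0.48,"fingers":-1},{"dx":0,"dy":0,"dz":0.0007,"ax":0,"ay":0,"az":0.58,"fingers":-1},{"dx":0,"dy":0,"dz":0.0009,"ax":0,"ay":0,"az":0.68,"fingers":-1},{"dx":0,"dy":0,"dz":0.001,"ax":0,"ay":0,"az":0.78,"fingers":-1},{"dx":0,"dy":0,"dz":0.0011,"ax":0,"ay":0,"az":0.88,"fingers":-1},{"dx":0,"dy":0,"dz":0.0013,"ax":0,"ay":0,"az":1.0,"fingers":-1},{"dx":0,"dy":0,"dz":0.0016,"ax":0,"ay":0,"az":1.1,"fingers":-1},{"dx":0,"dy":0,"dz":0.0017,"ax":0,"ay":0,"az":1.2,"fingers":-1},{"dx":0,"dy":0,"dz":0.0018,"ax":0,"ay":0,"az":1.3,"fingers":-1},{"dx":0,"dy":0,"dz":0.0018,"ax":0,"ay":0,"az":1.3,"fingers":-1}]' 40
python3 - <<'E'
from rig import robot,grab_frame; from h import *
s=robot.state();show(s);go(s,[.5733,.002,.056],-.85)
T=grab_frame("top");S=grab_frame("side");crop(S,225,110,100,130,4,"pics/s14.png");crop(T,230,170,120,90,6,"pics/t14.png")
E
```

```text
time: 16.78
eef_pos: [0.5717, 0.0017, 0.055]
tool_rot: [0.91, -0.414, -0.002, 0.001]
wrist_force: [-10.0, 1.0, 12.0]
finger_gap: 0.0452
{'time': 16.7833, 'eef_pos': [0.5717, 0.0017, 0.055], 'q': [-0.1948, 0.2447, 1.8478, -0.0012, 1.0537, 0.6587], 'wrist_force': [-9.9508, 0.9628, 11.9667], 'ft_torque': [0.2417, 1.4999, -0.0959], 'finger_gap': 0.0452}
tool shift [ 0.0008 -0.0014 -0.001 ] yaw now -0.8529 az -0.0029 z [-4.6e-03 -1.0e-04 -1.0e+00]
```

View pics/s14.png

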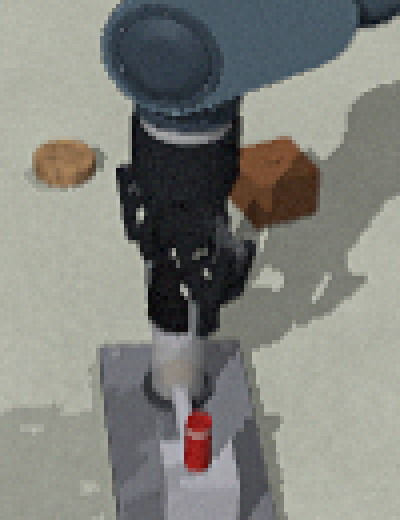

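Torque about z is −0.10 N m, so the cap is still turning, with about 0.36 rad expected to the stop. I'll relieve the side and vertical load and go on in small steps.

```bash
python3 -m inch '[{"dx":-0.001,"dy":0.001,"dz":-0.0005,"ax":0,"ay":0,"az":0.06,"fingers":-1},{"dx":-0.001,"dy":0.001,"dz":-0.0004,"ax":0,"ay":0,"az":0.12,"fingers":-1},{"dx":-0.001,"dy":0.001,"dz":-0.0003,"ax":0,"ay":0,"az":0.2,"fingers":-1},{"dx":-0.001,"dy":0.001,"dz":-0.0003,"ax":0,"ay":0,"az":0.2,"fingers":-1}]' 40
python3 - <<'E'
from rig import robot; from h import *
s=robot.state();show(s);go(s,[.5733,.002,.056],-1.05)
E
for i in 1; do :; done
python3 -m inch '[{"dx":0,"dy":0,"dz":0.0001,"ax":0,"ay":0,"az":0.06,"fingers":-1},{"dx":0,"dy":0,"dz":0.0001,"ax":0,"ay":0,"az":0.06,"fingers":-1}]' 40
python3 - <<'E'
from rig import robot; from h import *
s=robot.state();show(s);go(s,[.5733,.002,.056],-1.11)
E
```

```text
time: 17.22
eef_pos: [0.5716, 0.0019, 0.0549]
tool_rot: [0.865, -0.502, -0.0, 0.0]
wrist_force: [-3.1, 0.7, 5.1]
finger_gap: 0.0447
{'time': 17.2167, 'eef_pos': [0.5716, 0.0019, 0.0549], 'q': [-0.195, 0.2423, 1.8508, -0.0001, 1.0493, 0.8566], 'wrist_force': [-3.1115, 0.7471, 5.0824], 'ft_torque': [0.3429, 0.5545, -0.0442], 'finger_gap': 0.0447}
tool shift [ 0.0007 -0.0015 -0.0011] yaw now -1.0515 az -0.0015 z [-8.e-04  0.e+00 -1.e+00]
time: 17.38
eef_pos: [0.5715, 0.0019, 0.0548]
tool_rot: [0.85, -0.527, -0.0, 0.0]
wrist_force: [-4.4, 2.8, 6.1]
finger_gap: 0.0448
{'time': 17.3833, 'eef_pos': [0.5715, 0.0019, 0.0548], 'q': [-0.1949, 0.2424, 1.8509, -0.0001, 1.0494, 0.9156], 'wrist_force': [-4.3677, 2.8209, 6.1044], 'ft_torque': [0.3826, 0.5623, -0.0204], 'finger_gap': 0.0448}
tool shift [ 0.0007 -0.0016 -0.0012] yaw now -1.1105 az -0.0005 z [-1.1e-03  1.0e-04 -1.0e+00]
```

```bash
cat > st.py <<'E'
from rig import robot; from h import *
s=robot.state();x=R.from_quat(s["tool_rot"]).apply([1,0,0]);print("yaw",round(np.arctan2(x[1],x[0]),4),"tau",s["ft_torque"].round(3),"F",s["wrist_force"].round(1),"gap",round(float(s["finger_gap"]),4),"q6",round(s["q"][5],4),"z",round(s["eef_pos"][2],4))
E
python3 -m inch '[{"dx":0,"dy":0,"dz":0.0001,"ax":0,"ay":0,"az":0.04,"fingers":-1},{"dx":0,"dy":0,"dz":0.0001,"ax":0,"ay":0,"az":0.04,"fingers":-1}]' 40 >/dev/null; python3 st.py
python3 -m inch '[{"dx":0,"dy":0,"dz":0,"ax":0,"ay":0,"az":0.04,"fingers":-1},{"dx":0,"dy":0,"dz":0,"ax":0,"ay":0,"az":0.04,"fingers":-1}]' 40 >/dev/null; python3 st.py
python3 -m inch '[{"dx":0,"dy":0,"dz":0.0001,"ax":0,"ay":0,"az":0.04,"fingers":-1},{"dx":0,"dy":0,"dz":0.0001,"ax":0,"ay":0,"az":0.04,"fingers":-1}]' 40 >/dev/null; python3 st.py
```

```text
yaw -1.1498 tau [ 0.416  0.53  -0.022] F [-3.2  2.1  5.3] gap 0.0452 q6 0.9549 z 0.0547
yaw -1.188 tau [0.458 0.538 0.463] F [-4.1  2.8  6. ] gap 0.0447 q6 0.9935 z 0.0547
yaw -1.2252 tau [0.523 0.575 1.266] F [-3.8  3.   5.9] gap 0.045 q6 1.0314 z 0.0547
```

The stop is reached: torque rose 0.46 then 1.27 N m while turning 0.037 rad. That puts contact at yaw ≈ −1.167, or 2.617 rad turned, against 2.66 estimated from the mark. I'll unwind slightly to check for slip.

```bash
python3 -m inch '[{"dx":0,"dy":0,"dz":0,"ax":0,"ay":0,"az":-0.03,"fingers":-1},{"dx":0,"dy":0,"dz":0,"ax":0,"ay":0,"az":-0.03,"fingers":-1}]' 40 >/dev/null; python3 st.py
python3 -m inch '[{"dx":0,"dy":0,"dz":0,"ax":0,"ay":0,"az":-0.03,"fingers":-1},{"dx":0,"dy":0,"dz":0,"ax":0,"ay":0,"az":-0.03,"fingers":-1}]' 40 >/dev/null; python3 st.py
python3 -m inch '[{"dx":0,"dy":0,"dz":0,"ax":0,"ay":0,"az":-0.04,"fingers":-1},{"dx":0,"dy":0,"dz":0,"ax":0,"ay":0,"az":-0.04,"fingers":-1}]' 40 >/dev/null; python3 st.py
```

```text
yaw -1.195 tau [0.498 0.569 0.692] F [-3.6  1.9  6.3] gap 0.0448 q6 1.0009 z 0.0547
yaw -1.1672 tau [0.435 0.599 0.057] F [-3.5  1.6  6.8] gap 0.0449 q6 0.9725 z 0.0547
yaw -1.1272 tau [0.393 0.62  0.074] F [-3.3  3.1  6.7] gap 0.045 q6 0.9323 z 0.0548
```

No slip: unloading retraces to zero at yaw ≈ −1.167. The target is a quarter turn back, yaw ≈ +0.405, which leaves az = −1.532 and dz = −1.95 mm.

```bash
python3 -m inch '[{"dx":0,"dy":0,"dz":-0.0001,"ax":0,"ay":0,"az":-0.06,"fingers":-1},{"dx":0,"dy":0,"dz":-0.0002,"ax":0,"ay":0,"az":-0.15,"fingers":-1},{"dx":0,"dy":0,"dz":-0.0003,"ax":0,"ay":0,"az":-0.25,"fingers":-1},{"dx":0,"dy":0,"dz":-0.0004,"ax":0,"ay":0,"az":-0.35,"fingers":-1},{"dx":0,"dy":0,"dz":-0.0006,"ax":0,"ay":0,"az":-0.45,"fingers":-1},{"dx":0,"dy":0,"dz":-0.0007,"ax":0,"ay":0,"az":-0.55,"fingers":-1},{"dx":0,"dy":0,"dz":-0.0008,"ax":0,"ay":0,"az":-0.65,"fingers":-1},{"dx":0,"dy":0,"dz":-0.001,"ax":0,"ay":0,"az":-0.75,"fingers":-1},{"dx":0,"dy":0,"dz":-0.0011,"ax":0,"ay":0,"az":-0.85,"fingers":-1},{"dx":0,"dy":0,"dz":-0.0012,"ax":0,"ay":0,"az":-0.95,"fingers":-1},{"dx":0,"dy":0,"dz":-0.0013,"ax":0,"ay":0,"az":-1.05,"fingers":-1},{"dx":0,"dy":0,"dz":-0.0015,"ax":0,"ay":0,"az":-1.15,"fingers":-1},{"dx":0,"dy":0,"dz":-0.0016,"ax":0,"ay":0,"az":-1.25,"fingers":-1},{"dx":0,"dy":0,"dz":-0.0017,"ax":0,"ay":0,"az":-1.35,"fingers":-1},{"dx":0,"dy":0,"dz":-0.0018,"ax":0,"ay":0,"az":-1.44,"fingers":-1},{"dx":0,"dy":0,"dz":-0.0019,"ax":0,"ay":0,"az":-1.5,"fingers":-1},{"dx":0,"dy":0,"dz":-0.00195,"ax":0,"ay":0,"az":-1.532,"fingers":-1},{"dx":0,"dy":0,"dz":-0.00195,"ax":0,"ay":0,"az":-1.532,"fingers":-1},{"dx":0,"dy":0,"dz":-0.00195,"ax":0,"ay":0,"az":-1.532,"fingers":-1}]' 40; python3 st.py
python3 - <<'E'
from rig import robot,grab_frame; from h import *
T=grab_frame("top");S=grab_frame("side");crop(S,245,150,60,90,6,"pics/s15.png");crop(T,200,170,120,90,6,"pics/t15.png")
s=robot.state();c=np.array([.5728,.001])
for t in (1.571,):
    a=np.radians(100.6)+t; z=.118+.00127*t
    P=[[*c,z]]+[[c[0]+r*np.cos(a),c[1]+r*np.sin(a),z] for r in (.01,.021)]
    print(((proj(S,P)-[245,150]+.5)*6).round(), ((proj(T,P)-[200,170]+.5)*6).round())
E
```

```text
time: 19.97
eef_pos: [0.5729, 0.0014, 0.0568]
tool_rot: [0.98, 0.2, 0.001, 0.001]
wrist_force: [3.0, 0.0, 2.4]
finger_gap: 0.0451
yaw 0.4021 tau [ 0.032 -0.361  0.014] F [3.  0.  2.4] gap 0.0451 q6 -0.5971 z 0.0568
[[153. 183.]
 [173. 182.]
 [196. 182.]] [[497. 277.]
 [502. 302.]
 [509. 330.]]
```

View pics/s15.png

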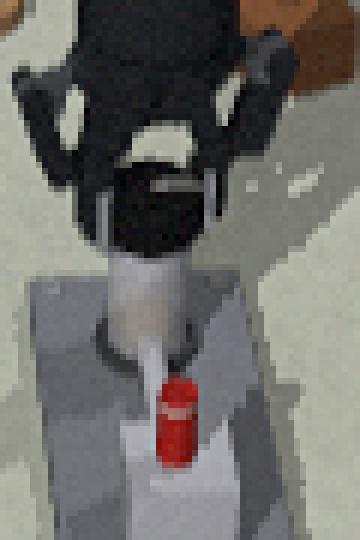

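View pics/t15.png

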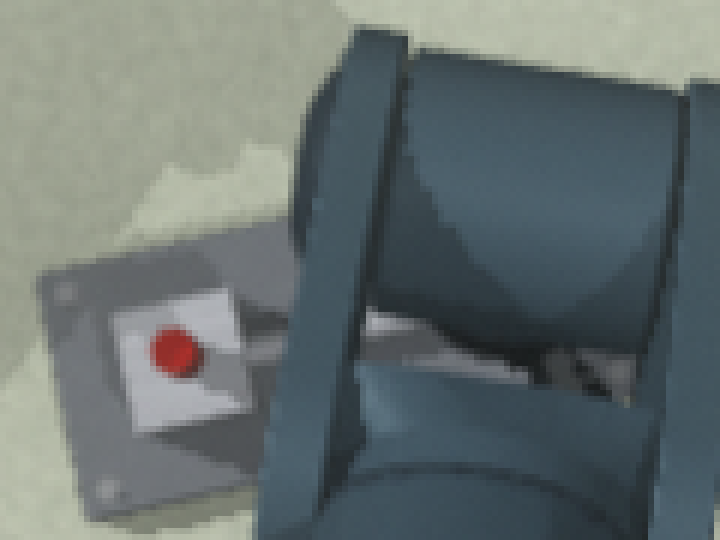

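The mark runs from crop (153,186) to (200,184), and a quarter-turn setting predicts (153,183) to (196,182), so they agree. The probe is still fully home. I'll hold briefly to check it is still, then hand in.

```bash
python3 -m inch '[{"dx":0,"dy":0,"dz":0,"ax":0,"ay":0,"az":0,"fingers":-1},{"dx":0,"dy":0,"dz":0,"ax":0,"ay":0,"az":0,"fingers":-1},{"dx":0,"dy":0,"dz":0,"ax":0,"ay":0,"az":0,"fingers":-1},{"dx":0,"dy":0,"dz":0,"ax":0,"ay":0,"az":0,"fingers":-1}]' 40 >/dev/null; python3 st.py; python3 -c "
from rig import robot
print(abs(robot.state()['qvel']).max()); robot.sign_off()"
```

```text
yaw 0.4019 tau [-0.098 -0.835  0.034] F [ 5.  -1.6  2.6] gap 0.0452 q6 -0.597 z 0.0568
0.0022224537186756807
the job is handed in; nothing more can be done
```

The job is done and handed in at about 20 s of the 72 s allowed; sign-off gives no verdict.

- **Probe:** I moved it from the stand into the port, pressed it to a firm stop (12.6 N, within 0.2 mm of the predicted height) and let go. Pictures afterwards show it upright and fully home.
- **Cap:** I screwed it down 2.62 rad to the hard stop, where the torque rose to 1.27 N m. The mark's position had predicted 2.66 rad. The grip did not slip, because the torque fell back to zero at the same angle. I then backed off 1.57 rad. At the end it was still gripped at 40 N with a 45 mm opening, and the arm was still. The white mark matches the quarter-turn direction in the side view, though the arm hid it from the top camera.
- **Disagreement:** the fingertips sat about 30 mm further back than the reported tool position implied. I confirmed this by closing the fingers above the probe, and set the grasp heights from the pictures instead.
- **Other notes:** the first move command was refused for missing keys and did nothing. Small side forces of up to about 10 N appeared during insertion and turning, and I eased them while turning. I did not touch the cork discs, tape or circuit board, but I did not check their final positions in a picture.

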